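# Lay out the dental tray items on their outlined mats

### The arm

A 7-joint arm with a two-finger parallel gripper is mounted at the origin on the work surface. World frame = base frame: x ahead of the robot, y to its left, z up, the work surface at z = 0. Lengths are in m, angles in rad, forces in N, time in s.
With the tool pointing down it reaches from about 0.4 to 0.85 m from the base axis. Payload 10.4 kg.
Tool frame: the origin (TCP) lies midway between the tips of the shut fingers; the grasp point (between the pads) lies 19 mm behind it; z points along the fingers, y is the line along which they close (so a half turn about z gives the same grasp; the last joint's range is limited). The gripper opens to 87 mm and grips with 3 to 60 N. Pads are 19 mm wide; open, the fingers measure 117 mm over their backs; the gripper's body (75 mm by 190 mm) begins 51 mm behind the grasp point.
Start: joints at [-1.204, 0.332, -0.065, 1.46, 0.022, 1.35, -0.088], TCP at [0.237, 0.578, 0.183] pointing down, gripper open.
Joint ranges: [-2.6, 2.6], [-0.5, 2.12], [-1.47, 1.34], [0.16, 2.42], [-1.27, 4.41], [0.06, 2.06], [-2.6, 2.6]. Speed limits (rad/s): [2.22, 2.22, 2.79, 2.79, 3.14, 3.14, 3.14].

### API

Orientations are given as a unit quaternion [x, y, z, w].
In Python, from bench import sensors, eyes, order gives the robot as it stands.
- The arm moves only by the tool arm_command, never from a script. Its argument "steps" is a list of rows, each an object with "rot": the turn, a rotation vector about the world's x, y, z in degrees, a list of three; "slide": the shift along the world's x, y, z in m, a list of three; "grip": the opening, from 0 (shut) to 1 (fully open). A call has exactly 8 rows; each row shifts and turns the commanded pose from where the row before left it; what a row does not reach is not made up. A row lasts 1/8 s, in which the tool goes at most 62.5 mm and 10.7 degrees, less where a joint would pass 70% of its speed; a pose out of reach is approached as far as the arm can. A call with a gripper value outside its range is refused whole. The fingers move at their own pace and stop on an object; "newtons" is the grip in N (left out, the last holds). Time passes only in rows, so rows that do not move let the fingers close, or fill a call up. It gives the time, the measured TCP pose, the force, the opening and the grip force at its end, in the units of the state.
- sensors.read_state(): the state, without advancing time (a new reading comes with each control period).
- eyes.camera(name): name is "scene" or "top" or "wrist"; returns a dict with "pixels" (420x560x3 uint8, red, green, blue), "intrinsics" (3x3 intrinsics, pixels), "pose" (4x4, takes a point from camera to world coordinates). Camera axes: x right, y down, z forward; pixel columns grow to the right and rows downward; lengths in m; the calibration is good to about 2 mm. A picture is of the moment at which its call begins. There is no depth.
- order.close_job(): hands the job in; it is judged then, once.
Trained networks look in a picture, given as the dict that the camera call returned (one of the last four; its "shot" number tells which), for a name from the list of things; names that differ only in an ending like _2 or _b are one class to them, and where a whole thing is asked for, a point or a joint stands for the part that bears it (a point fixed in the world has none). Each returns a list of dicts, best first, with "conf" (0 to 1); they miss things now and then, are a little off and sometimes report something else, mostly with a low value. They report only what shows in the picture. A call takes as long as a camera call. They do not tell look-alikes from the thing itself.
- eyes.look_for(name, picture): "bbox" ([left, top, right, bottom] in pixels, round what is visible of it).
The state is a dict: "time": time; "joint_positions": joint angles; "joint_vel": joint speeds; "joint_torque": joint torques, N m; "ee_pos": TCP position; "eef_rot": TCP orientation; "ft_force": force on the tool from outside, world axes, zero at the start; "torque": the same for the moment, N m; "width": finger opening in m; "grip_force": force on a finger pad.
Only numpy, scipy, OpenCV 4.12 (cv2) and the standard library are available. Lean on these libraries where they do the work, as an engineer would, in place of code of your own. Each camera call takes 0.05 s, during which the arm holds its last target. There are 200 camera calls.

### The job

Set up for the next patient: stand the plaster dental cast, the aluminium bur block, the lidded steel jar and the small white dish each upright and flat on the black mat whose white outline matches its shape and size, centred and lined up inside the outline, with the flat back of the cast at the flat side of its D. Leave the blue rinse cup and the amber bottle standing where they are.

Things in the scene. Friction and masses are not known exactly. Their poses are not given: they have to be found in the camera images.
- cast: White plaster dental cast: D-shaped base 52 mm wide (y), 52 mm long (x) and 22 mm high, with a horseshoe of teeth on top to 31 mm. Origin: underside, midway between the two straight parallel sides and 13 mm ahead of the flat back; +x runs from the flat back (x = -13 mm) towards the rounded front (tip of the curve at x = +39 mm), z up. The straight sides (y = -26 and +26 mm) run from x = -13 to +13 mm (grasp across y there); the centre of the D is at x = +13 mm.
- bur_block: Bare aluminium block, 60 mm long (x), 28 mm wide (y), 24 mm high, with two rows of thin burs standing in its top up to 42 mm high. Origin: centre of its underside; z up. Either end may lead.
- jar: Round steel jar with lid, 52 mm diameter (lid 53 mm), straight side to 36 mm, lid shoulder at 41 mm, small knob on top to 53 mm. Origin: centre of its underside; z up.
- dish: Small round white ceramic mixing dish with straight side, 32 mm diameter, 30 mm high, open top. Origin: centre of its underside; z up.
- mat_cast: Black rubber mat 76 x 76 x 4 mm with a white painted D-shaped outline, 5 mm larger all round than the cast's base. Fixed to the counter. Origin: middle of the mat's underside, which is also the centre of the outline; mat top 4 mm above it. Its +x points from the outline's flat side to its rounded side; a well-placed cast has its origin at x = -13 mm, y = 0 in the mat's frame and the same yaw as the mat.
- mat_block: Black rubber mat 86 x 54 x 4 mm with a white painted rectangular outline (inside 71 x 39 mm), long along the mat's x. Fixed to the counter. Origin: middle of the mat's underside, which is also the centre of the outline; mat top 4 mm above it.
- mat_jar: Black rubber mat 78 x 78 x 4 mm with the larger white painted circle (inside diameter 63 mm), for the jar. Fixed to the counter. Origin: middle of the mat's underside, which is also the centre of the outline; mat top 4 mm above it.
- mat_dish: Black rubber mat 58 x 58 x 4 mm with the smaller white painted circle (inside diameter 43 mm), for the dish. Fixed to the counter. Origin: middle of the mat's underside, which is also the centre of the outline; mat top 4 mm above it.
- rinse_cup: Blue plastic rinse cup standing open end up, 64 mm diameter at the rim, 72 mm high, loose; to be left alone. Origin: centre of its underside.
- bottle: Amber glass bottle with white cap, 42 mm diameter, 95 mm high, loose; to be left alone. Origin: centre of its underside.
Not all that is in view belongs to the job. What is shaped like the dish but brown, turquoise or yellow is not meant.

How it is judged:
At the end, for the whole second after the job is handed in: Each thing upright and at rest on its own mat, within 12 mm of its proper place in the outline; block and cast within 0.22 rad of the outline's direction, the cast's flat back at the flat side; rinse cup and bottle never tipped or pushed over 30 mm (z of cast in the frame of mat_cast between 0.001 and 0.007 m and angle between each of cast, bur_block, jar, dish's own z axis and vertical below 0.1 rad and linear speed of each of cast, bur_block, jar, dish below 0.02 m/s and angular speed of each of cast, bur_block, jar, dish below 0.2 rad/s and z of bur_block in the frame of mat_block between 0.001 and 0.007 m and horizontal distance between bur_block and mat_block below 0.012 m and angle between the x axis of bur_block and the x axis of mat_block, either way round below 0.22 rad and z of jar in the frame of mat_jar between 0.001 and 0.007 m and horizontal distance between jar and mat_jar below 0.012 m and z of dish in the frame of mat_dish between 0.001 and 0.007 m and horizontal distance between dish and mat_dish below 0.012 m and x of cast in the frame of mat_cast between -0.025 and -0.001 m and y of cast in the frame of mat_cast between -0.012 and 0.012 m and x of mat_cast in the frame of cast between 0.001 and 0.025 m and angle between the x axis of cast and the x axis of mat_cast, either way round below 0.22 rad); the robot touches nothing.
It fails at once if the rinse cup is tipped or pushed more than 30 mm (distance of rinse_cup from where it was at the start of the episode above 0.03 m or angle between rinse_cup's own z axis and vertical above 0.4 rad).
It fails at once if the amber bottle is tipped or pushed more than 30 mm (distance of bottle from where it was at the start of the episode above 0.03 m or angle between bottle's own z axis and vertical above 0.4 rad).
It also fails if it takes over 120 s, if anything falls off the work surface, if the arm or the gripper's body presses on something with over 40 N, if the wrist force passes 120 N, or if a joint passes its speed limit or range.

## Working session

There is one attempt and no reset: what is moved stays moved. The work goes in short steps, Python scripts to look and compute and a tool call to move; the robot and the scene stay as the last step left them, time stands still between calls to the robot, and variables do not carry over. Pictures are saved under pics/ and viewed, at most 14 in all, crops included, and the job is handed in when it is done.

Besides the shell and the picture viewer there is one more tool, called after "Request:" in YAML: its name, and indented under it one key for each argument. arm_command: Moves the arm, as the interface text tells. Its arguments: {"type":"object","properties":{"steps":{"type":"array","items":{"type":"object","properties":{"rot":{"type":"array","items":{"type":"number"}},"slide":{"type":"array","items":{"type":"number"}},"grip":{"type":"number"}}}},"newtons":{"type":"number"}},"required":["steps"]}

```bash
mkdir -p pics; cat > h.py <<'E'
import numpy as np, cv2
from bench import sensors, eyes, order
from scipy.spatial.transform import Rotation as R
def shot(n,f=None):
    p=eyes.camera(n)
    if f: cv2.imwrite('pics/'+f,cv2.cvtColor(p['pixels'],cv2.COLOR_RGB2BGR))
    return p
def w(p,uv,z):
    K=np.array(p['intrinsics']);T=np.array(p['pose'])
    uv=np.atleast_2d(np.array(uv,float))
    d=(T[:3,:3]@np.linalg.inv(K)@np.c_[uv,np.ones(len(uv))].T).T
    o=T[:3,3]; return o+d*((z-o[2])/d[:,2])[:,None]
def px(p,X):
    K=np.array(p['intrinsics']);T=np.array(p['pose'])
    q=(np.linalg.inv(T)@np.r_[X,1])[:3];q=K@q;return q[:2]/q[2]
E
python3 - <<'E'
from h import *
np.set_printoptions(precision=3,suppress=True)
p=shot('top','top0.png');s=shot('scene','scene0.png')
for q in(p,s):
    print(q['pose'],q['intrinsics'])
H=dict(cast=.02,bur_block=.024,jar=.04,dish=.03,mat_cast=.004,mat_block=.004,mat_jar=.004,mat_dish=.004,rinse_cup=.07,bottle=.09)
for n,z in H.items():
    for d in eyes.look_for(n,p)[:4]:
        b=d['bbox'];print(n,round(d['conf'],2),np.round(b),w(p,[(b[0]+b[2])/2,(b[1]+b[3])/2],z)[0])
print(sensors.read_state())
E
```

```text
[[-0.004 -0.992  0.124  0.447]
 [-1.     0.003 -0.013  0.001]
 [ 0.012 -0.124 -0.992  1.138]
 [ 0.     0.     0.     1.   ]] [[489.551   0.    278.095]
 [  0.    489.551 208.496]
 [  0.      0.      1.   ]]
[[-0.366  0.777 -0.511  0.978]
 [ 0.93   0.296 -0.215  0.18 ]
 [-0.016 -0.555 -0.832  0.729]
 [ 0.     0.     0.     1.   ]] [[402.501   0.    273.955]
 [  0.    402.501 208.701]
 [  0.      0.      1.   ]]
cast 0.7 [207. 209. 234. 236.] [0.554 0.118 0.02 ]
jar 0.93 [404. 260. 431. 283.] [ 0.441 -0.323  0.04 ]
jar 0.5 [296. 168. 308. 178.] [ 0.667 -0.069  0.04 ]
dish 0.59 [325. 172. 342. 187.] [ 0.652 -0.142  0.03 ]
dish 0.56 [276. 199. 295. 211.] [ 0.594 -0.03   0.03 ]
dish 0.56 [283. 225. 294. 241.] [ 0.53  -0.037  0.03 ]
dish 0.49 [338. 148. 353. 163.] [ 0.709 -0.17   0.03 ]
mat_block 0.63 [138. 205. 180. 243.] [0.554 0.262 0.004]
mat_jar 0.93 [223. 149. 262. 193.] [0.678 0.069 0.004]
mat_dish 0.97 [344. 262. 373. 293.] [ 0.429 -0.198  0.004]
mat_dish 0.73 [167. 259. 203. 292.] [0.435 0.2   0.004]
rinse_cup 0.78 [376. 205. 413. 234.] [ 0.556 -0.268  0.07 ]
rinse_cup 0.69 [221. 150. 264. 193.] [0.663 0.066 0.07 ]
bottle 0.84 [110. 270. 134. 287.] [0.43  0.317 0.09 ]
{'time': 0.6, 'joint_positions': array([-1.204,  0.332, -0.065,  1.46 ,  0.022,  1.35 , -0.088]), 'joint_vel': array([ 0.   , -0.   , -0.   ,  0.001,  0.   , -0.001,  0.   ]), 'joint_torque': array([ -0.   , -62.276,   0.025, -38.999,  -0.061,   0.032,   0.   ]), 'ee_pos': array([0.238, 0.578, 0.183]), 'eef_rot': array([0.194, 0.981, 0.   , 0.   ]), 'ft_force': array([0.244, 0.184, 0.739]), 'torque': array([ 0.015, -0.003, -0.023]), 'grip_force': 0.0, 'width': 0.08685024379360012}
```

View pics/top0.png

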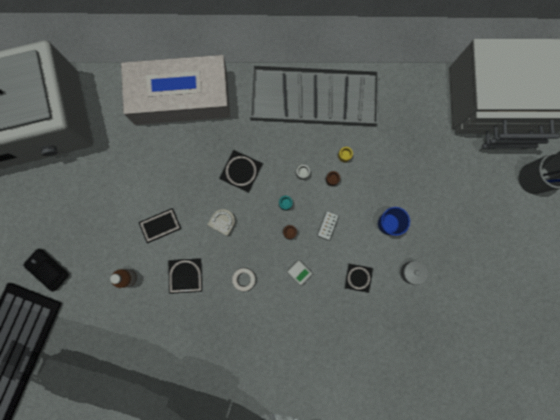

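View pics/scene0.png

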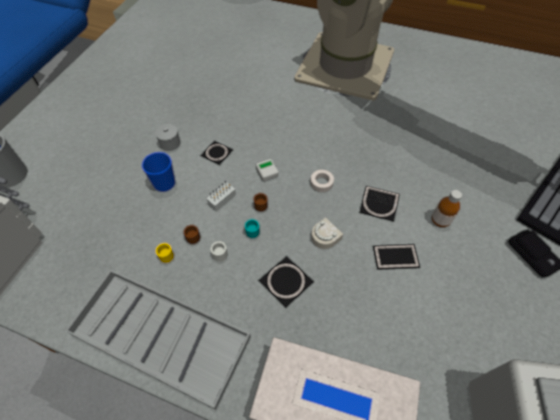

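```bash
python3 - <<'E'
from h import *
np.set_printoptions(precision=4,suppress=True)
p=shot('top')
im=p['pixels'];c=im[140:300,130:440]
cv2.imwrite('pics/top1.png',cv2.cvtColor(cv2.resize(c,None,fx=2.5,fy=2.5,interpolation=cv2.INTER_CUBIC),cv2.COLOR_RGB2BGR))
hsv=cv2.cvtColor(im,cv2.COLOR_RGB2HSV);V=hsv[...,2]
print('bg',np.median(V[140:300,130:440]))
def comps(m,z,tag,lo=30):
    cs,_=cv2.findContours(m.astype(np.uint8),cv2.RETR_EXTERNAL,cv2.CHAIN_APPROX_NONE)
    for k in cs:
        (u,v),_,_=cv2.minAreaRect(k)
        if not(130<u<440 and 140<v<300) or cv2.contourArea(k)<lo: continue
        W=w(p,k[:,0,:],z)[:,:2].astype(np.float32)
        r=cv2.minAreaRect(W);print(tag,(round(u),round(v)),np.array(r[0]),np.array(r[1]),round(r[2],1))
comps(V<45,.004,'dark')
comps((V>125)&(hsv[...,1]<50),.022,'light')
E
```

```text
bg 104.0
dark (358, 278) [ 0.4275 -0.1978] [0.0346 0.0365] 88.7
dark (185, 276) [0.4349 0.2002] [0.057  0.0548] 1.3
dark (198, 262) [0.4661 0.1721] [0.0278 0.0137] 48.8
dark (159, 225) [0.5507 0.2623] [0.0337 0.0657] 23.4
dark (245, 188) [0.6382 0.0626] [0.0182 0.0364] 15.0
dark (224, 177) [0.6629 0.1139] [0.0364 0.0169] 23.2
dark (258, 165) [0.6929 0.0336] [0.0357 0.0168] 19.4
dark (240, 170) [0.6794 0.0745] [0.0552 0.0541] 0.1
dark (235, 154) [0.7194 0.0875] [0.0159 0.0344] 16.2
light (409, 274) [ 0.4369 -0.3093] [0.0218 0.0161] 35.6
light (243, 280) [0.4256 0.0664] [0.0496 0.0469] 89.8
light (299, 272) [ 0.4412 -0.0606] [0.0399 0.0352] 44.8
light (328, 225) [ 0.5484 -0.1267] [0.0267 0.0594] 69.1
light (222, 220) [0.5607 0.1154] [0.0504 0.0511] 63.3
light (302, 172) [ 0.6718 -0.0704] [0.0255 0.0189] 89.9
```

View pics/top1.png

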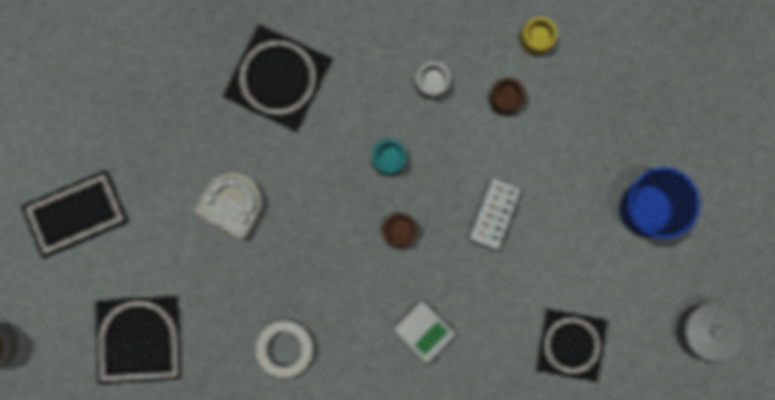

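Request:
arm_command:
  steps:
    - {"slide": [0.02,-0.029,0],"rot": [0,0,-5.9],"grip": 1}
    - {"slide": [0.02,-0.029,0],"rot": [0,0,-5.9],"grip": 1}
    - {"slide": [0.02,-0.029,0],"rot": [0,0,-5.9],"grip": 1}
    - {"slide": [0.02,-0.029,0],"rot": [0,0,-5.9],"grip": 1}
    - {"slide": [0.02,-0.029,0],"rot": [0,0,-5.9],"grip": 1}
    - {"slide": [0.02,-0.029,0],"rot": [0,0,-5.9],"grip": 1}
    - {"slide": [0.02,-0.029,0],"rot": [0,0,-5.9],"grip": 1}
    - {"slide": [0.02,-0.029,0],"rot": [0,0,-5.9],"grip": 1}

```text
time: 1.65
ee_pos: [0.3982, 0.345, 0.1833]
eef_rot: [0.572, 0.82, 0.0, 0.0]
ft_force: [-0.7, 1.0, -0.6]
width: 0.0871
grip_force: 0.0
```

Request:
arm_command:
  steps:
    - {"slide": [0.02,-0.029,0],"rot": [0,0,-5.9],"grip": 1}
    - {"slide": [0.02,-0.029,0],"rot": [0,0,-5.9],"grip": 1}
    - {"slide": [0.02,-0.029,0],"rot": [0,0,-5.9],"grip": 1}
    - {"slide": [0.02,-0.029,0],"rot": [0,0,-5.9],"grip": 1}
    - {"slide": [0.02,-0.029,0],"rot": [0,0,-5.9],"grip": 1}
    - {"slide": [0.02,-0.029,0],"rot": [0,0,-5.9],"grip": 1}
    - {"slide": [0.02,-0.029,0],"rot": [0,0,-5.9],"grip": 1}
    - {"slide": [0,0,0],"rot": [0,0,0],"grip": 1}

```text
time: 2.65
ee_pos: [0.5394, 0.1391, 0.1831]
eef_rot: [0.826, 0.564, -0.0, 0.001]
ft_force: [-0.1, -0.6, -0.3]
width: 0.087
grip_force: 0.0
```

```bash
cat >> h.py <<'E'
np.set_printoptions(precision=4,suppress=True)
def tool():
    s=sensors.read_state();m=R.from_quat(s['eef_rot']).as_matrix()
    print('TCP',s['ee_pos'],'yang',np.degrees(np.arctan2(m[1,1],m[0,1])),'tilt',m[2],'F',s['ft_force'],'w',s['width'],'j7',s['joint_positions'][6],'t',s['time'])
    return s
def blobs(p,m,z,lo=200):
    cs,_=cv2.findContours(m.astype(np.uint8),cv2.RETR_EXTERNAL,cv2.CHAIN_APPROX_NONE)
    for k in cs:
        if cv2.contourArea(k)<lo: continue
        (u,v),_,_=cv2.minAreaRect(k)
        r=cv2.minAreaRect(w(p,k[:,0,:],z)[:,:2].astype(np.float32));print((round(u),round(v)),np.array(r[0]),np.array(r[1]),round(r[2],1))
E
python3 - <<'E'
from h import *
tool();p=shot('wrist','w1.png');print(np.array(p['pose']))
V=cv2.cvtColor(p['pixels'],cv2.COLOR_RGB2HSV);print(np.median(V[...,2]))
blobs(p,(V[...,2]>np.median(V[...,2])*1.3)&(V[...,1]<60),.022)
s=shot('scene');
for d in eyes.look_for('bottle',s): b=d['bbox'];print(d,w(s,[(b[0]+b[2])/2,b[3]],0))
for d in eyes.look_for('rinse_cup',s): b=d['bbox'];print(d,w(s,[(b[0]+b[2])/2,b[3]],0))
E
```

```text
TCP [0.5394 0.1391 0.1831] yang -21.345408266653262 tilt [-0.0011  0.0011 -1.    ] F [-0.1193 -0.6089 -0.2932] w 0.08702749297140157 j7 -0.6426238532939659 t 2.65
[[ 0.9316 -0.3511 -0.0939  0.5651]
 [-0.3634 -0.8997 -0.2419  0.206 ]
 [ 0.0004  0.2595 -0.9657  0.3844]
 [ 0.      0.      0.      1.    ]]
136.0
(356, 312) [ 0.577  -0.0511] [0.0376 0.0618] 68.7
(189, 314) [0.3666 0.0272] [0.1036 0.03  ] 19.1
(400, 195) [0.6733 0.0818] [0.0661 0.0654] 75.8
(538, 204) [0.8237 0.0054] [0.0968 0.0494] 81.9
(265, 172) [0.5325 0.1666] [0.0451 0.034 ] 39.5
(180, 171) [0.4407 0.2022] [0.067  0.0667] 3.1
(543, 68) [0.8686 0.1592] [0.0304 0.1486] 4.4
(280, 134) [0.5565 0.1991] [0.2988 0.6604] 64.7
{'bbox': [434.0, 189.2, 459.7, 227.8], 'conf': 0.62} [[0.4457 0.3473 0.    ]]
{'bbox': [142.6, 150.6, 174.9, 191.6], 'conf': 0.83} [[ 0.5793 -0.2682  0.    ]]
```

View pics/w1.png

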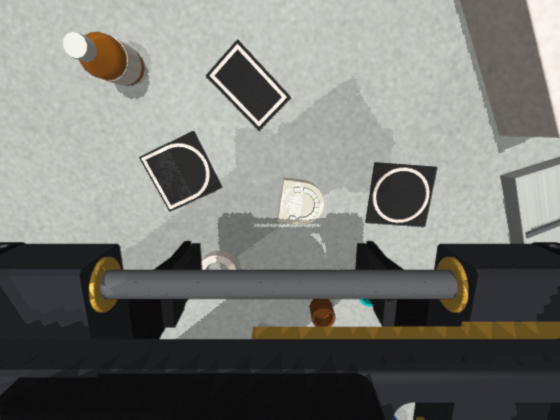

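```bash
python3 - <<'E'
from h import *
p=shot('wrist')
im=p['pixels'];hsv=cv2.cvtColor(im,cv2.COLOR_RGB2HSV)
blobs(p,(hsv[...,2]<70)&(np.arange(420)[:,None]<235),.004,900)
print('outl');blobs(p,(hsv[...,2]>180)&(hsv[...,1]<60),.004,900)
c=cv2.resize(im[165:240,255:345],None,fx=6,fy=6,interpolation=cv2.INTER_CUBIC)
b=cv2.resize(im[10:110,40:160],None,fx=4,fy=4,interpolation=cv2.INTER_CUBIC)
o=np.zeros((450,1020,3),np.uint8);o[:,:540]=c;o[:400,540:]=b
o=o.copy();cv2.imwrite('pics/w2.png',cv2.cvtColor(o[:,:800],cv2.COLOR_RGB2BGR))
print(w(p,[[287,178],[278,220],[323,203]],.022)); print(w(p,[[130,70]],.0))
E
```

```text
(404, 199) [0.6792 0.0756] [0.0597 0.0588] 74.1
(183, 174) [0.4343 0.2022] [0.0598 0.0602] 3.0
(252, 88) [0.5502 0.2626] [0.0522 0.0841] 23.3
outl
(542, 207) [0.8398 0.0031] [0.0807 0.0494] 87.2
(404, 199) [0.6789 0.0753] [0.0693 0.069 ] 76.5
(183, 174) [0.4343 0.2019] [0.07 0.07] 3.0
(252, 88) [0.5503 0.2629] [0.0464 0.0781] 23.3
(544, 64) [0.8818 0.1693] [0.0286 0.1452] 4.5
(280, 134) [0.5528 0.2027] [0.3136 0.6964] 65.8
[[0.5522 0.1556 0.022 ]
 [0.5241 0.1112 0.022 ]
 [0.5822 0.112  0.022 ]]
[[0.4268 0.3324 0.    ]]
```

View pics/w2.png

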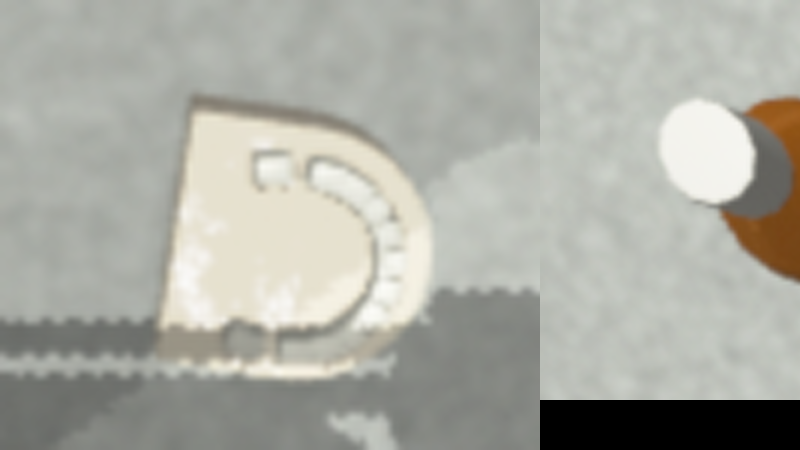

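```bash
python3 - <<'E'
from h import *
tool();p=shot('wrist')
a,b,c=w(p,[[287,183],[281.7,224],[327,207.5]],.022)
print(a,b,c,np.linalg.norm(a-b)); d=a-b; print('yaw',np.degrees(np.arctan2(-d[0],d[1])))
m=(a+b)/2;n=np.array([d[1],-d[0]])/np.hypot(d[0],d[1]);print('len',(c-m)[:2]@n,'centre',m[:2]+.026*n)
E
```

```text
TCP [0.5372 0.144  0.1831] yang -20.757381974072533 tilt [ 0.0002 -0.0003 -1.    ] F [-0.0931  0.1649 -0.2066] w 0.08719163322362065 j7 -0.6416056824760533 t 2.9
[0.5501 0.1502 0.022 ] [0.5265 0.105  0.022 ] [0.5849 0.1051 0.022 ] 0.05100165453068625
yaw -27.607466310799335
len 0.05166976679496956 centre [0.5613 0.1155]
```

Request:
arm_command:
  steps:
    - {"slide": [0.012,-0.0145,-0.01],"rot": [0,0,-3.4],"grip": 1}
    - {"slide": [0.012,-0.014,-0.02],"rot": [0,0,-3.4],"grip": 1}
    - {"slide": [0,0,-0.035],"rot": [0,0,0],"grip": 1}
    - {"slide": [0,0,-0.035],"rot": [0,0,0],"grip": 1}
    - {"slide": [0,0,-0.035],"rot": [0,0,0],"grip": 1}
    - {"slide": [0,0,-0.025],"rot": [0,0,0],"grip": 1}
    - {"slide": [0,0,-0.019],"rot": [0,0,0],"grip": 1}
    - {"slide": [0,0,0],"rot": [0,0,0],"grip": 1}

```text
time: 3.95
ee_pos: [0.5606, 0.1134, 0.0024]
eef_rot: [0.856, 0.517, -0.002, 0.0]
ft_force: [1.1, 0.2, 0.6]
width: 0.0873
grip_force: 0.0
```

Request:
arm_command:
  steps:
    - {"slide": [0,0,0],"grip": 0.8}
    - {"slide": [0,0,0],"grip": 0.3}
    - {"slide": [0,0,0],"grip": 0.3}
    - {"slide": [0,0,0],"grip": 0.3}
    - {"slide": [0,0,0],"grip": 0.3}
    - {"slide": [0,0,0],"grip": 0.3}
    - {"slide": [0,0,0],"grip": 0.3}
    - {"slide": [0,0,0],"grip": 0.3}
  newtons: 20

```text
schema error: expected keys rot, slide, grip
```

Request:
arm_command:
  steps:
    - {"slide": [0,0.001,0.001],"rot": [0,0,0],"grip": 0.8}
    - {"slide": [0,0,0],"rot": [0,0,0],"grip": 0.4}
    - {"slide": [0,0,0],"rot": [0,0,0],"grip": 0.4}
    - {"slide": [0,0,0],"rot": [0,0,0],"grip": 0.4}
    - {"slide": [0,0,0],"rot": [0,0,0],"grip": 0.4}
    - {"slide": [0,0,0],"rot": [0,0,0],"grip": 0.4}
    - {"slide": [0,0,0],"rot": [0,0,0],"grip": 0.4}
    - {"slide": [0,0,0],"rot": [0,0,0],"grip": 0.4}
  newtons: 20

```text
time: 4.95
ee_pos: [0.5615, 0.1156, 0.0051]
eef_rot: [0.856, 0.518, -0.0, 0.0]
ft_force: [0.3, -0.2, -0.5]
width: 0.0353
grip_force: 0.0
```

```bash
python3 - <<'E'
from h import *
print(tool()['grip_force'])
E
```

```text
TCP [0.5615 0.1156 0.0051] yang -27.635237707073898 tilt [-0.0001  0.     -1.    ] F [ 0.3452 -0.2248 -0.5021] w 0.035282095153681754 j7 -0.6122132089663901 t 4.95
0.0
```

```bash
python3 - <<'E'
from h import *
a=shot('wrist');b=shot('top')
o=np.zeros((420,800,3),np.uint8);o[:,:400]=a['pixels'][:,80:480]
o[:400,400:]=cv2.resize(b['pixels'][170:270,170:270],(400,400),interpolation=cv2.INTER_CUBIC)
cv2.imwrite('pics/w3.png',cv2.cvtColor(o,cv2.COLOR_RGB2BGR))
E
```

```text
(no output)
```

View pics/w3.png

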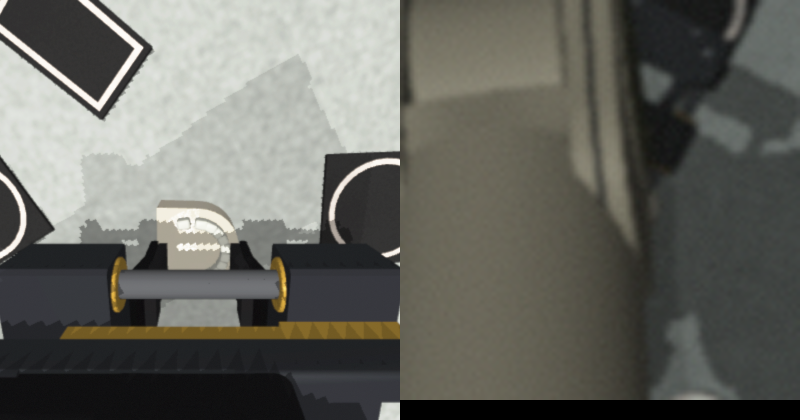

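```bash
python3 - <<'E'
from h import *
s=tool();p=shot('wrist');m=R.from_quat(s['eef_rot']).as_matrix()
for y in(-.026,-.018,0,.018,.026): print(y,px(p,s['ee_pos']+m@[0,y,0])-[80,0])
# cast top face corners in crop px -> full
k=np.array([[157,205],[168,268],[237,240]])+[80,0]
print(w(p,k,.022)); print((w(p,k,.022)-s['ee_pos'])@m)
E
```

```text
TCP [0.5615 0.1156 0.0052] yang -27.63470016250707 tilt [-0.      0.0001 -1.    ] F [-0.1089  0.2774  0.6706] w 0.0346989310772667 j7 -0.6121745655147397 t 5.05
-0.026 [160.9947 236.9416]
-0.018 [172.6303 236.951 ]
0 [198.8121 236.972 ]
0.018 [224.9961 236.9931]
0.026 [236.6342 237.0025]
[[0.5511 0.1511 0.022 ]
 [0.5367 0.1113 0.022 ]
 [0.5847 0.1079 0.022 ]]
[[ 0.0267 -0.0257 -0.0168]
 [-0.0153 -0.02   -0.0168]
 [ 0.004   0.0241 -0.0168]]
```

```bash
python3 - <<'E'
from h import *
a=shot('wrist');b=shot('scene')
A=cv2.resize(a['pixels'][190:340,210:360],(400,400),interpolation=cv2.INTER_CUBIC)
u=px(b,[.56,.115,.02]).astype(int);print(u)
B=cv2.resize(b['pixels'][u[1]-60:u[1]+40,u[0]-50:u[0]+50],(400,400),interpolation=cv2.INTER_CUBIC)
cv2.imwrite('pics/w4.png',cv2.cvtColor(np.hstack([A,B]),cv2.COLOR_RGB2BGR))
E
```

```text
[324 232]
```

View pics/w4.png

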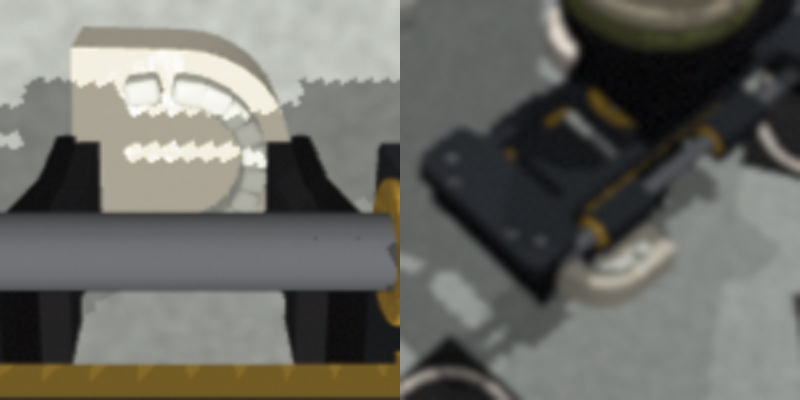

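```bash
python3 - <<'E'
from h import *
s=tool();p=shot('wrist');m=R.from_quat(s['eef_rot']).as_matrix()
for x in(0,.0095):
  for z in (0,.02,.03,.04,.05,.07): print(x,z,(px(p,s['ee_pos']+m@[x,-.0175,-z])-[210,190])*2.667)
E
```

```text
TCP [0.5615 0.1156 0.0052] yang -27.633482360658522 tilt [ 0.      0.0001 -1.    ] F [ 0.1631 -0.0402 -0.0532] w 0.03445694098797892 j7 -0.6121815063388811 t 5.2
0 0 [115.6245 125.0873]
0 0.02 [108.9394 153.6866]
0 0.03 [105.0705 170.2378]
0 0.04 [100.773  188.6227]
0 0.05 [ 95.9715 209.1638]
0 0.07 [ 84.4547 258.4335]
0.0095 0 [114.8717  89.8342]
0.0095 0.02 [108.0247 115.2396]
0.0095 0.03 [104.0548 129.9695]
0.0095 0.04 [ 99.6389 146.3545]
0.0095 0.05 [ 94.6972 164.6903]
0.0095 0.07 [ 82.8103 208.796 ]
```

Request:
arm_command:
  steps:
    - {"slide": [0,0,0],"rot": [0,0,0],"grip": 1}
    - {"slide": [0,0,0],"rot": [0,0,0],"grip": 1}
    - {"slide": [0,0,0],"rot": [0,0,0],"grip": 1}
    - {"slide": [0,0,0],"rot": [0,0,0],"grip": 1}
    - {"slide": [0,0,0],"rot": [0,0,0],"grip": 1}
    - {"slide": [0,0,-0.002],"rot": [0,0,0],"grip": 1}
    - {"slide": [0,0,-0.001],"rot": [0,0,0],"grip": 1}
    - {"slide": [0,0,0],"rot": [0,0,0],"grip": 1}

```text
time: 6.25
ee_pos: [0.5614, 0.1156, 0.002]
eef_rot: [0.856, 0.518, -0.0, 0.0]
ft_force: [-0.7, -0.3, 0.2]
width: 0.0861
grip_force: 0.0
```

Request:
arm_command:
  steps:
    - {"slide": [0,0,-0.001],"rot": [0,0,0],"grip": 1}
    - {"slide": [0,0,0],"rot": [0,0,0],"grip": 1}
    - {"slide": [0,0,-0.001],"rot": [0,0,0],"grip": 1}
    - {"slide": [0,0,0],"rot": [0,0,0],"grip": 1}
    - {"slide": [0,0,-0.001],"rot": [0,0,0],"grip": 1}
    - {"slide": [0,0,0],"rot": [0,0,0],"grip": 1}
    - {"slide": [0,0,-0.001],"rot": [0,0,0],"grip": 1}
    - {"slide": [0,0,0],"rot": [0,0,0],"grip": 1}

```text
time: 7.25
ee_pos: [0.5614, 0.1156, -0.0019]
eef_rot: [0.856, 0.518, -0.0, 0.0]
ft_force: [1.3, -0.2, -1.0]
width: 0.0867
grip_force: 0.0
```

Request:
arm_command:
  steps:
    - {"slide": [0,0,-0.0015],"rot": [0,0,0],"grip": 1}
    - {"slide": [0,0,-0.0015],"rot": [0,0,0],"grip": 1}
    - {"slide": [0,0,-0.0015],"rot": [0,0,0],"grip": 1}
    - {"slide": [0,0,-0.0015],"rot": [0,0,0],"grip": 1}
    - {"slide": [0,0,-0.0015],"rot": [0,0,0],"grip": 1}
    - {"slide": [0,0,-0.0015],"rot": [0,0,0],"grip": 1}
    - {"slide": [0,0,-0.001],"rot": [0,0,0],"grip": 1}
    - {"slide": [0,0,0],"rot": [0,0,0],"grip": 1}

```text
time: 8.25
ee_pos: [0.5614, 0.1156, -0.0119]
eef_rot: [0.856, 0.518, -0.0, 0.0]
ft_force: [0.3, 0.0, 0.7]
width: 0.0872
grip_force: 0.0
```

```bash
python3 - <<'E'
from h import *
s=tool();a=shot('wrist')
print('cam-tcp',np.array(a['pose'])[:3,3]-s['ee_pos'])
k=w(a,px(a,[.5501,.1502,.022]),.022);print(px(a,[.5501,.1502,.022]),px(a,[.5265,.105,.022]))
cv2.imwrite('pics/w5.png',cv2.cvtColor(a['pixels'][150:350,130:430],cv2.COLOR_RGB2BGR).repeat(2,0).repeat(2,1))
E
```

```text
TCP [ 0.5614  0.1156 -0.0119] yang -27.633222015589244 tilt [-0.0001 -0.     -1.    ] F [0.282  0.0354 0.6738] w 0.0872409462686612 j7 -0.6031972032477353 t 8.25
cam-tcp [0.0329 0.0634 0.2014]
[232.3858 214.3836] [235.6652 295.8953]
```

View pics/w5.png

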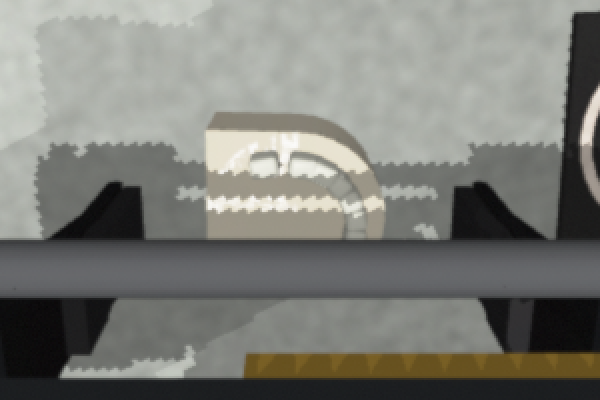

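Request:
arm_command:
  steps:
    - {"slide": [0,0,-0.0015],"rot": [0,0,0],"grip": 1}
    - {"slide": [0,0,-0.0015],"rot": [0,0,0],"grip": 1}
    - {"slide": [0,0,-0.0015],"rot": [0,0,0],"grip": 1}
    - {"slide": [0,0,-0.0015],"rot": [0,0,0],"grip": 1}
    - {"slide": [0,0,-0.0015],"rot": [0,0,0],"grip": 1}
    - {"slide": [0,0,-0.0015],"rot": [0,0,0],"grip": 1}
    - {"slide": [0,0,-0.001],"rot": [0,0,0],"grip": 1}
    - {"slide": [0,0,0],"rot": [0,0,0],"grip": 1}

```text
time: 9.3
ee_pos: [0.5614, 0.1156, -0.0219]
eef_rot: [0.856, 0.518, -0.0, 0.0]
ft_force: [-0.3, -0.5, 0.6]
width: 0.0868
grip_force: 0.0
```

Request:
arm_command:
  steps:
    - {"slide": [0,0,-0.001],"rot": [0,0,0],"grip": 1}
    - {"slide": [0,0,-0.001],"rot": [0,0,0],"grip": 1}
    - {"slide": [0,0,-0.001],"rot": [0,0,0],"grip": 1}
    - {"slide": [0,0,-0.001],"rot": [0,0,0],"grip": 1}
    - {"slide": [0,0,-0.001],"rot": [0,0,0],"grip": 1}
    - {"slide": [0,0,0],"rot": [0,0,0],"grip": 1}
    - {"slide": [0,0,0],"rot": [0,0,0],"grip": 1}
    - {"slide": [0,0,0],"rot": [0,0,0],"grip": 1}

```text
time: 10.3
ee_pos: [0.5615, 0.1157, -0.0268]
eef_rot: [0.856, 0.518, 0.0, 0.0]
ft_force: [-0.1, 0.0, 0.2]
width: 0.0871
grip_force: 0.0
```

Request:
arm_command:
  steps:
    - {"slide": [0,0,-0.001],"rot": [0,0,0],"grip": 1}
    - {"slide": [0,0,-0.001],"rot": [0,0,0],"grip": 1}
    - {"slide": [0,0,-0.001],"rot": [0,0,0],"grip": 1}
    - {"slide": [0,0,0],"rot": [0,0,0],"grip": 0.8}
    - {"slide": [0,0,0],"rot": [0,0,0],"grip": 0.6}
    - {"slide": [0,0,0],"rot": [0,0,0],"grip": 0.5}
    - {"slide": [0,0,0],"rot": [0,0,0],"grip": 0.5}
    - {"slide": [0,0,0],"rot": [0,0,0],"grip": 0.5}
  newtons: 20

```text
time: 11.3
ee_pos: [0.5615, 0.1157, -0.0298]
eef_rot: [0.856, 0.518, 0.0, 0.0]
ft_force: [-0.1, 0.3, -0.3]
width: 0.0517
grip_force: 20.0
```

Request:
arm_command:
  steps:
    - {"slide": [0,0,0.005],"rot": [0,0,0],"grip": 0.5}
    - {"slide": [0,0,0.01],"rot": [0,0,0],"grip": 0.5}
    - {"slide": [0,0,0.015],"rot": [0,0,0],"grip": 0.5}
    - {"slide": [0,0,0.02],"rot": [0,0,0],"grip": 0.5}
    - {"slide": [0,0,0.02],"rot": [0,0,0],"grip": 0.5}
    - {"slide": [0,0,0.01],"rot": [0,0,0],"grip": 0.5}
    - {"slide": [0,0,0],"rot": [0,0,0],"grip": 0.5}
    - {"slide": [0,0,0],"rot": [0,0,0],"grip": 0.5}

```text
time: 12.3
ee_pos: [0.561, 0.1156, 0.0496]
eef_rot: [0.855, 0.518, -0.0, -0.0]
ft_force: [-0.2, 0.3, -0.8]
width: 0.0511
grip_force: 20.0
```

Request:
arm_command:
  steps:
    - {"slide": [-0.01,0.007,0],"rot": [0,0,2.6],"grip": 0.5}
    - {"slide": [-0.02,0.0135,0],"rot": [0,0,5],"grip": 0.5}
    - {"slide": [-0.022,0.015,0],"rot": [0,0,5],"grip": 0.5}
    - {"slide": [-0.023,0.015,0],"rot": [0,0,5],"grip": 0.5}
    - {"slide": [-0.022,0.015,0],"rot": [0,0,5],"grip": 0.5}
    - {"slide": [-0.02,0.0135,0],"rot": [0,0,5],"grip": 0.5}
    - {"slide": [-0.01,0.007,0],"rot": [0,0,3],"grip": 0.5}
    - {"slide": [0,0,0],"rot": [0,0,0],"grip": 0.5}

```text
time: 13.3
ee_pos: [0.4341, 0.2022, 0.0503]
eef_rot: [0.688, 0.726, 0.0, -0.0]
ft_force: [-0.4, -0.1, -1.9]
width: 0.0511
grip_force: 20.0
```

```bash
python3 - <<'E'
from h import *
s=tool();a=shot('wrist');print(s['grip_force'])
cv2.imwrite('pics/w6.png',cv2.cvtColor(a['pixels'],cv2.COLOR_RGB2BGR))
E
```

```text
TCP [0.4341 0.2022 0.0503] yang 3.06183604510145 tilt [ 0.0003  0.0002 -1.    ] F [-0.3645 -0.148  -1.8754] w 0.05110407877749716 j7 -0.43710423241300167 t 13.3
19.984333366155624
```

View pics/w6.png

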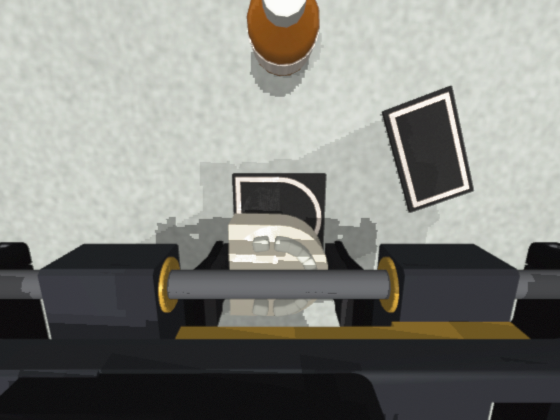

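Request:
arm_command:
  steps:
    - {"slide": [0,0,-0.02],"rot": [0,0,0],"grip": 0.5}
    - {"slide": [0,0,-0.02],"rot": [0,0,0],"grip": 0.5}
    - {"slide": [0,0,-0.017],"rot": [0,0,0],"grip": 0.5}
    - {"slide": [0,0,-0.01],"rot": [0,0,0],"grip": 0.5}
    - {"slide": [0,0,-0.005],"rot": [0,0,0],"grip": 0.5}
    - {"slide": [0,0,-0.002],"rot": [0,0,0],"grip": 0.5}
    - {"slide": [0,0,-0.001],"rot": [0,0,0],"grip": 0.5}
    - {"slide": [0,0,0],"rot": [0,0,0],"grip": 0.5}

```text
time: 14.35
ee_pos: [0.4347, 0.2018, -0.0245]
eef_rot: [0.689, 0.725, 0.0, 0.0]
ft_force: [0.4, 0.5, -1.1]
width: 0.0514
grip_force: 20.0
```

Request:
arm_command:
  steps:
    - {"slide": [0,0,-0.0003],"rot": [0,0,0],"grip": 0.65}
    - {"slide": [0,0,0],"rot": [0,0,0],"grip": 0.8}
    - {"slide": [0,0,0],"rot": [0,0,0],"grip": 0.9}
    - {"slide": [0,0,0],"rot": [0,0,0],"grip": 0.9}
    - {"slide": [0,0,0.02],"rot": [0,0,0],"grip": 0.9}
    - {"slide": [0,0,0.04],"rot": [0,0,0],"grip": 0.9}
    - {"slide": [0,0,0.04],"rot": [0,0,0],"grip": 0.9}
    - {"slide": [0,0,0.04],"rot": [0,0,0],"grip": 0.9}

```text
time: 15.35
ee_pos: [0.4344, 0.2015, 0.1162]
eef_rot: [0.689, 0.725, 0.0, 0.0]
ft_force: [0.1, -0.0, 0.5]
width: 0.0786
grip_force: 0.0
```

Request:
arm_command:
  steps:
    - {"slide": [0.0095,-0.0274,0.01],"rot": [0,0,5.5],"grip": 0.9}
    - {"slide": [0.0095,-0.0274,0.01],"rot": [0,0,5.5],"grip": 0.9}
    - {"slide": [0.0095,-0.0274,0.01],"rot": [0,0,5.5],"grip": 0.9}
    - {"slide": [0.0095,-0.0274,0],"rot": [0,0,5.5],"grip": 0.9}
    - {"slide": [0.0095,-0.0274,0],"rot": [0,0,5.5],"grip": 0.9}
    - {"slide": [0.0095,-0.0274,0],"rot": [0,0,5.5],"grip": 0.9}
    - {"slide": [0.0095,-0.0274,0],"rot": [0,0,5.5],"grip": 0.9}
    - {"slide": [0.0095,-0.0274,0],"rot": [0,0,5.5],"grip": 0.9}

```text
time: 16.35
ee_pos: [0.5107, -0.0185, 0.1449]
eef_rot: [0.365, 0.931, 0.0, 0.0]
ft_force: [0.4, 0.2, 1.0]
width: 0.078
grip_force: 0.0
```

Request:
arm_command:
  steps:
    - {"slide": [0.0095,-0.0274,0],"rot": [0,0,5.5],"grip": 0.9}
    - {"slide": [0.0095,-0.0274,0],"rot": [0,0,5.5],"grip": 0.9}
    - {"slide": [0.0095,-0.0274,0],"rot": [0,0,5.5],"grip": 0.9}
    - {"slide": [0.0095,-0.0274,0],"rot": [0,0,5.5],"grip": 0.9}
    - {"slide": [0,0,0],"rot": [0,0,0],"grip": 0.9}
    - {"slide": [0,0,0],"rot": [0,0,0],"grip": 0.9}
    - {"slide": [0,0,0],"rot": [0,0,0],"grip": 0.9}
    - {"slide": [0,0,0],"rot": [0,0,0],"grip": 0.9}

```text
time: 17.35
ee_pos: [0.5485, -0.1263, 0.1449]
eef_rot: [0.182, 0.983, 0.0, 0.0]
ft_force: [0.4, -0.4, -0.3]
width: 0.0781
grip_force: 0.0
```

```bash
python3 - <<'E'
from h import *
s=tool();a=shot('wrist')
print('block px',px(a,[.5484,-.1267,.024]),'dish',px(a,[.6718,-.07,.03]),'jar',px(a,[.4369,-.315,.04]),'mdish',px(a,[.4275,-.198,.004]))
cv2.imwrite('pics/w7.png',cv2.cvtColor(a['pixels'],cv2.COLOR_RGB2BGR))
E
```

```text
TCP [ 0.5485 -0.1263  0.1449] yang 69.0162445182598 tilt [ 0.0001  0.0004 -1.    ] F [ 0.3702 -0.3887 -0.2642] w 0.07812772877306937 j7 1.4622250121591103 t 17.35
block px [276.8521 198.3738] dish [363.225  282.0206] jar [ 57.2314 165.333 ] mdish [172.5295 113.1701]
```

View pics/w7.png

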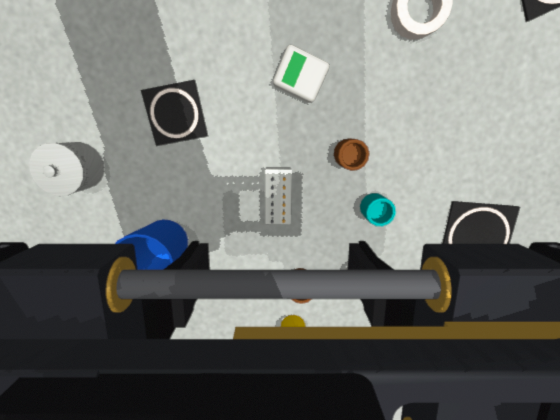

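Request:
arm_command:
  steps:
    - {"slide": [0.0025,-0.001,-0.03],"rot": [0,0,0],"grip": 0.8}
    - {"slide": [0,0,-0.04],"rot": [0,0,0],"grip": 0.8}
    - {"slide": [0,0,-0.04],"rot": [0,0,0],"grip": 0.8}
    - {"slide": [0,0,-0.03],"rot": [0,0,0],"grip": 0.8}
    - {"slide": [0,0,-0.017],"rot": [0,0,0],"grip": 0.8}
    - {"slide": [0,0,-0.01],"rot": [0,0,0],"grip": 0.8}
    - {"slide": [0,0,-0.006],"rot": [0,0,0],"grip": 0.8}
    - {"slide": [0,0,0],"rot": [0,0,0],"grip": 0.8}

```text
time: 18.4
ee_pos: [0.5513, -0.1282, -0.0278]
eef_rot: [0.183, 0.983, 0.0, 0.0]
ft_force: [0.1, -0.2, 0.2]
width: 0.0695
grip_force: 0.0
```

Request:
arm_command:
  steps:
    - {"slide": [0,0,0],"rot": [0,0,0],"grip": 0.6}
    - {"slide": [0,0,0],"rot": [0,0,0],"grip": 0.4}
    - {"slide": [0,0,0],"rot": [0,0,0],"grip": 0.2}
    - {"slide": [0,0,0],"rot": [0,0,0],"grip": 0.2}
    - {"slide": [0,0,0],"rot": [0,0,0],"grip": 0.2}
    - {"slide": [0,0,0],"rot": [0,0,0],"grip": 0.2}
    - {"slide": [0,0,0],"rot": [0,0,0],"grip": 0.2}
    - {"slide": [0,0,0],"rot": [0,0,0],"grip": 0.2}
  newtons: 25

```text
time: 19.4
ee_pos: [0.551, -0.1282, -0.0281]
eef_rot: [0.183, 0.983, 0.0, -0.0]
ft_force: [-0.2, -0.3, 1.7]
width: 0.0278
grip_force: 25.0
```

Request:
arm_command:
  steps:
    - {"slide": [0,0,0.01],"rot": [0,0,0],"grip": 0.2}
    - {"slide": [0,0,0.02],"rot": [0,0,0],"grip": 0.2}
    - {"slide": [0,0,0.03],"rot": [0,0,0],"grip": 0.2}
    - {"slide": [0,0,0.03],"rot": [0,0,0],"grip": 0.2}
    - {"slide": [0,0.01,0.02],"rot": [0,0,0],"grip": 0.2}
    - {"slide": [0,0.02,0],"rot": [0,0,-3],"grip": 0.2}
    - {"slide": [0,0.03,0],"rot": [0,0,-3.5],"grip": 0.2}
    - {"slide": [0,0.035,0],"rot": [0,0,-3.5],"grip": 0.2}

```text
time: 20.4
ee_pos: [0.5508, -0.0319, 0.0825]
eef_rot: [0.269, 0.963, 0.0, 0.0]
ft_force: [0.2, 1.4, -0.8]
width: 0.0278
grip_force: 25.0
```

Request:
arm_command:
  steps:
    - {"slide": [0,0.04,0],"rot": [0,0,-4.5],"grip": 0.2}
    - {"slide": [0,0.04,0],"rot": [0,0,-4.5],"grip": 0.2}
    - {"slide": [0,0.04,0],"rot": [0,0,-4.5],"grip": 0.2}
    - {"slide": [0,0.04,0],"rot": [0,0,-4.5],"grip": 0.2}
    - {"slide": [0,0.04,0],"rot": [0,0,-4.5],"grip": 0.2}
    - {"slide": [0,0.04,0],"rot": [0,0,-4.5],"grip": 0.2}
    - {"slide": [0,0.03,0],"rot": [0,0,-4.5],"grip": 0.2}
    - {"slide": [0,0.02,0],"rot": [0,0,-4.2],"grip": 0.2}

```text
time: 21.4
ee_pos: [0.55, 0.2595, 0.0823]
eef_rot: [0.55, 0.835, 0.0, -0.0]
ft_force: [0.4, 0.6, -1.1]
width: 0.0275
grip_force: 25.0
```

```bash
python3 - <<'E'
from h import *
s=tool();a=shot('wrist');print(s['grip_force'])
cv2.imwrite('pics/w8.png',cv2.cvtColor(a['pixels'],cv2.COLOR_RGB2BGR))
E
```

```text
TCP [0.55   0.2595 0.0823] yang 23.255586007735623 tilt [ 0.0005 -0.0001 -1.    ] F [ 0.4078  0.5509 -1.114 ] w 0.027471505614137443 j7 0.04275033194562398 t 21.4
24.977004826068878
```

View pics/w8.png

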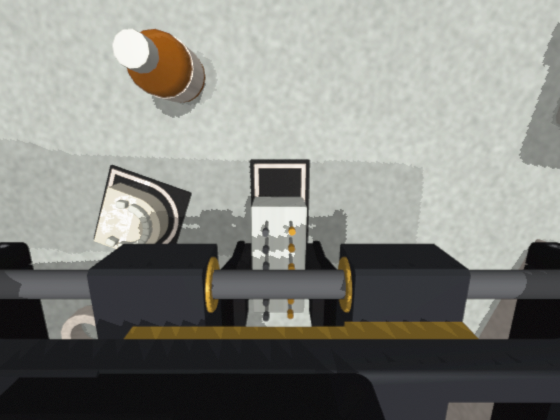

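```bash
python3 - <<'E'
from h import *
s=tool();p=shot('wrist');m=R.from_quat(s['eef_rot']).as_matrix()
print((w(p,[[280,206],[280,325]],s['ee_pos'][2]+.028+.024)-s['ee_pos'])@m)
E
```

```text
TCP [0.5495 0.2624 0.0822] yang 23.201357992374113 tilt [ 0.0018  0.0003 -1.    ] F [-1.7641  3.8058 -0.4621] w 0.027784224678234513 j7 0.03836752474671017 t 21.45
[[ 0.0347  0.0013 -0.0519]
 [-0.033   0.0014 -0.0521]]
```

Request:
arm_command:
  steps:
    - {"slide": [0,0,-0.03],"rot": [0,0,0],"grip": 0.2}
    - {"slide": [0,0,-0.03],"rot": [0,0,0],"grip": 0.2}
    - {"slide": [0,0,-0.025],"rot": [0,0,0],"grip": 0.2}
    - {"slide": [0,0,-0.012],"rot": [0,0,0],"grip": 0.2}
    - {"slide": [0,0,-0.006],"rot": [0,0,0],"grip": 0.2}
    - {"slide": [0,0,-0.002],"rot": [0,0,0],"grip": 0.2}
    - {"slide": [0,0,-0.001],"rot": [0,0,0],"grip": 0.2}
    - {"slide": [0,0,0],"rot": [0,0,0],"grip": 0.2}

```text
time: 22.5
ee_pos: [0.5513, 0.2571, -0.0236]
eef_rot: [0.55, 0.835, 0.0, 0.0]
ft_force: [-0.5, 0.0, -1.2]
width: 0.028
grip_force: 25.0
```

Request:
arm_command:
  steps:
    - {"slide": [0,0,0],"rot": [0,0,0],"grip": 0.4}
    - {"slide": [0,0,0],"rot": [0,0,0],"grip": 0.6}
    - {"slide": [0,0,0],"rot": [0,0,0],"grip": 0.6}
    - {"slide": [0,0,0.01],"rot": [0,0,0],"grip": 0.6}
    - {"slide": [0,0,0.03],"rot": [0,0,0],"grip": 0.6}
    - {"slide": [0,0,0.04],"rot": [0,0,0],"grip": 0.7}
    - {"slide": [0,0,0.05],"rot": [0,0,0],"grip": 0.7}
    - {"slide": [0,0,0.04],"rot": [0,0,0],"grip": 0.7}

```text
time: 23.5
ee_pos: [0.5514, 0.2568, 0.1488]
eef_rot: [0.55, 0.835, 0.001, 0.0]
ft_force: [0.7, 0.6, -1.1]
width: 0.0608
grip_force: 0.0
```

Request:
arm_command:
  steps:
    - {"slide": [0.005,-0.014,0],"rot": [0,0,-2.9],"grip": 0.7}
    - {"slide": [0.0095,-0.026,0],"rot": [0,0,-2.9],"grip": 0.7}
    - {"slide": [0.0095,-0.026,0],"rot": [0,0,-2.9],"grip": 0.7}
    - {"slide": [0.0095,-0.026,0],"rot": [0,0,-2.9],"grip": 0.7}
    - {"slide": [0.0095,-0.026,0],"rot": [0,0,-2.9],"grip": 0.7}
    - {"slide": [0.0095,-0.026,0],"rot": [0,0,-2.9],"grip": 0.7}
    - {"slide": [0.0095,-0.026,0],"rot": [0,0,-2.9],"grip": 0.7}
    - {"slide": [0.0095,-0.026,0],"rot": [0,0,-2.9],"grip": 0.7}

```text
time: 24.5
ee_pos: [0.6231, 0.0591, 0.1459]
eef_rot: [0.708, 0.706, 0.0, 0.0]
ft_force: [0.8, 0.2, -0.9]
width: 0.0608
grip_force: 0.0
```

Request:
arm_command:
  steps:
    - {"slide": [0.0095,-0.026,0],"rot": [0,0,-2.9],"grip": 0.7}
    - {"slide": [0.0095,-0.026,0],"rot": [0,0,-2.9],"grip": 0.7}
    - {"slide": [0.0095,-0.026,0],"rot": [0,0,-2.9],"grip": 0.7}
    - {"slide": [0.0095,-0.026,0],"rot": [0,0,-2.9],"grip": 0.7}
    - {"slide": [0.0095,-0.026,0],"rot": [0,0,-2.9],"grip": 0.7}
    - {"slide": [0,0,0],"rot": [0,0,0],"grip": 0.7}
    - {"slide": [0,0,0],"rot": [0,0,0],"grip": 0.7}
    - {"slide": [0,0,0],"rot": [0,0,0],"grip": 0.7}

```text
time: 25.5
ee_pos: [0.67, -0.0679, 0.1458]
eef_rot: [0.79, 0.613, 0.0, -0.0]
ft_force: [-0.8, 0.4, -1.4]
width: 0.0609
grip_force: 0.0
```

```bash
python3 - <<'E'
from h import *
s=tool();a=shot('wrist')
for n in('dish','jar','mat_jar'):
  for d in eyes.look_for(n,a)[:5]:
    b=d['bbox'];u=[(b[0]+b[2])/2,(b[1]+b[3])/2];print(n,np.round(b),round(d['conf'],2),w(a,u,.015)[0],a['pixels'][int(u[1]),int(u[0])])
V=cv2.cvtColor(a['pixels'],cv2.COLOR_RGB2HSV)
cv2.imwrite('pics/w9.png',cv2.cvtColor(a['pixels'],cv2.COLOR_RGB2BGR))
E
```

```text
TCP [ 0.67   -0.0679  0.1458] yang -14.335484536053356 tilt [ 0.0007 -0.0002 -1.    ] F [-0.8229  0.4463 -1.3953] w 0.06089057984526588 j7 0.02195674784652692 t 25.5
dish [189. 163. 222. 196.] 0.76 [ 0.5982 -0.0296  0.015 ] [  0 187 181]
dish [131. 186. 172. 219.] 0.56 [ 0.5333 -0.0393  0.015 ] [145  83  36]
mat_jar [205.   8. 298. 110.] 0.91 [0.6787 0.0725 0.015 ] [45 45 44]
```

View pics/w9.png

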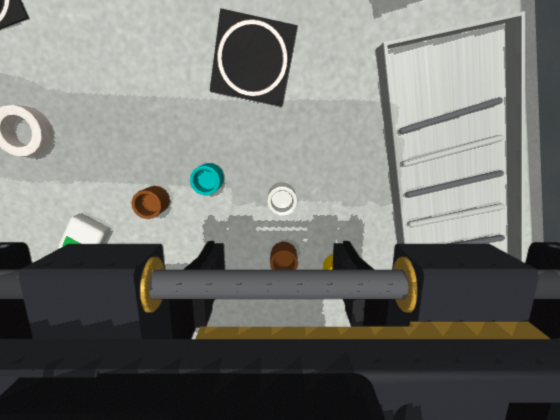

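```bash
python3 - <<'E'
from h import *
s=tool();a=shot('wrist')
c=cv2.cvtColor(a['pixels'],cv2.COLOR_RGB2GRAY)[170:232,250:314]
h=cv2.HoughCircles(cv2.resize(c,None,fx=4,fy=4),cv2.HOUGH_GRADIENT,1,200,param1=80,param2=20,minRadius=48,maxRadius=76);print(h/4+np.array([250,170,0]))
u=h[0,0,:2]/4+[250,170];print(w(a,[u,[282,200]],.03)-s['ee_pos'])
E
```

```text
TCP [ 0.67   -0.0684  0.146 ] yang -14.377485491183336 tilt [ 0.0004  0.0002 -1.    ] F [ 0.3715  1.2641 -0.1352] w 0.06065547180510896 j7 0.021912104753955473 t 25.7
[[[281.125 198.625  13.   ]]]
[[ 0.0031  0.0007 -0.116 ]
 [ 0.0036 -0.0009 -0.116 ]]
```

Request:
arm_command:
  steps:
    - {"slide": [0.0033,0,-0.03],"rot": [0,0,0],"grip": 0.7}
    - {"slide": [0,0,-0.04],"rot": [0,0,0],"grip": 0.7}
    - {"slide": [0,0,-0.04],"rot": [0,0,0],"grip": 0.7}
    - {"slide": [0,0,-0.03],"rot": [0,0,0],"grip": 0.7}
    - {"slide": [0,0,-0.017],"rot": [0,0,0],"grip": 0.7}
    - {"slide": [0,0,-0.01],"rot": [0,0,0],"grip": 0.7}
    - {"slide": [0,0,-0.005],"rot": [0,0,0],"grip": 0.7}
    - {"slide": [0,0,0],"rot": [0,0,0],"grip": 0.7}

```text
time: 26.75
ee_pos: [0.6737, -0.0692, -0.0256]
eef_rot: [0.79, 0.613, 0.0, 0.0]
ft_force: [-0.5, 1.0, 0.3]
width: 0.0606
grip_force: 0.0
```

Request:
arm_command:
  steps:
    - {"slide": [0,0,0],"rot": [0,0,0],"grip": 0.6}
    - {"slide": [0,0,0],"rot": [0,0,0],"grip": 0.45}
    - {"slide": [0,0,0],"rot": [0,0,0],"grip": 0.3}
    - {"slide": [0,0,0],"rot": [0,0,0],"grip": 0.25}
    - {"slide": [0,0,0],"rot": [0,0,0],"grip": 0.25}
    - {"slide": [0,0,0],"rot": [0,0,0],"grip": 0.25}
    - {"slide": [0,0,0],"rot": [0,0,0],"grip": 0.25}
    - {"slide": [0,0,0],"rot": [0,0,0],"grip": 0.25}
  newtons: 15

```text
time: 27.75
ee_pos: [0.6734, -0.0691, -0.026]
eef_rot: [0.79, 0.613, 0.0, 0.0]
ft_force: [0.0, -0.0, 2.2]
width: 0.0312
grip_force: 15.0
```

Request:
arm_command:
  steps:
    - {"slide": [0,0,0.01],"rot": [0,0,0],"grip": 0.25}
    - {"slide": [0,0,0.03],"rot": [0,0,0],"grip": 0.25}
    - {"slide": [0,0,0.03],"rot": [0,0,0],"grip": 0.25}
    - {"slide": [-0.01,-0.005,0.02],"rot": [0,0,0],"grip": 0.25}
    - {"slide": [-0.02,-0.011,0],"rot": [0,0,0],"grip": 0.25}
    - {"slide": [-0.03,-0.016,0],"rot": [0,0,0],"grip": 0.25}
    - {"slide": [-0.03,-0.016,0],"rot": [0,0,0],"grip": 0.25}
    - {"slide": [-0.03,-0.016,0],"rot": [0,0,0],"grip": 0.25}

```text
time: 28.75
ee_pos: [0.5523, -0.1338, 0.0644]
eef_rot: [0.79, 0.613, 0.0, 0.0]
ft_force: [0.3, 0.4, -0.2]
width: 0.0311
grip_force: 15.0
```

Request:
arm_command:
  steps:
    - {"slide": [-0.03,-0.016,0],"rot": [0,0,0],"grip": 0.25}
    - {"slide": [-0.03,-0.016,0],"rot": [0,0,0],"grip": 0.25}
    - {"slide": [-0.03,-0.016,0],"rot": [0,0,0],"grip": 0.25}
    - {"slide": [-0.02,-0.011,0],"rot": [0,0,0],"grip": 0.25}
    - {"slide": [-0.016,-0.006,0],"rot": [0,0,0],"grip": 0.25}
    - {"slide": [0,0,0],"rot": [0,0,0],"grip": 0.25}
    - {"slide": [0,0,0],"rot": [0,0,0],"grip": 0.25}
    - {"slide": [0,0,0],"rot": [0,0,0],"grip": 0.25}

```text
time: 29.75
ee_pos: [0.4279, -0.1979, 0.064]
eef_rot: [0.79, 0.613, -0.0, 0.0]
ft_force: [0.2, 0.5, -0.1]
width: 0.0307
grip_force: 15.0
```

```bash
python3 - <<'E'
from h import *
s=tool();a=shot('wrist');print(s['grip_force'])
V=cv2.cvtColor(a['pixels'],cv2.COLOR_RGB2HSV)[...,2]
blobs(a,(V<70)&(np.arange(420)[:,None]<235),.004,400)
for d in eyes.look_for('mat_dish',a)[:2]: print(d,w(a,[d['bbox'][:2],d['bbox'][2:]],.004))
E
```

```text
TCP [ 0.4279 -0.1979  0.064 ] yang -14.387832068362226 tilt [-0.0004  0.0002 -1.    ] F [ 0.2497  0.4867 -0.0585] w 0.030671581844856025 j7 0.18979678540151926 t 29.75
14.9997897609137
(278, 210) [ 0.4283 -0.195 ] [0.037  0.0403] 75.7
(277, 208) [ 0.4286 -0.1929] [0.0503 0.0571] 79.1
(541, 73) [ 0.6542 -0.1403] [0.0289 0.0276] 88.5
{'bbox': [242.2, 175.9, 309.6, 248.8], 'conf': 0.7} [[ 0.4065 -0.1579  0.004 ]
 [ 0.4471 -0.2363  0.004 ]]
```

Request:
arm_command:
  steps:
    - {"slide": [0,0,-0.025],"rot": [0,0,0],"grip": 0.25}
    - {"slide": [0,0,-0.025],"rot": [0,0,0],"grip": 0.25}
    - {"slide": [0,0,-0.018],"rot": [0,0,0],"grip": 0.25}
    - {"slide": [0,0,-0.01],"rot": [0,0,0],"grip": 0.25}
    - {"slide": [0,0,-0.005],"rot": [0,0,0],"grip": 0.25}
    - {"slide": [0,0,-0.0015],"rot": [0,0,0],"grip": 0.25}
    - {"slide": [0,0,-0.001],"rot": [0,0,0],"grip": 0.25}
    - {"slide": [0,0,0],"rot": [0,0,0],"grip": 0.25}

```text
time: 30.85
ee_pos: [0.4276, -0.1981, -0.0213]
eef_rot: [0.79, 0.613, 0.0, 0.0]
ft_force: [0.2, 0.7, 0.4]
width: 0.0312
grip_force: 15.0
```

Request:
arm_command:
  steps:
    - {"slide": [0,0,0],"rot": [0,0,0],"grip": 0.45}
    - {"slide": [0,0,0],"rot": [0,0,0],"grip": 0.65}
    - {"slide": [0,0,0],"rot": [0,0,0],"grip": 0.7}
    - {"slide": [0,0,0.01],"rot": [0,0,0],"grip": 0.7}
    - {"slide": [0,0,0.03],"rot": [0,0,0],"grip": 0.7}
    - {"slide": [0,0,0.04],"rot": [0,0,0],"grip": 0.8}
    - {"slide": [0,0,0.05],"rot": [0,0,0],"grip": 0.9}
    - {"slide": [0,0,0.04],"rot": [0,0,0],"grip": 0.9}

```text
time: 31.85
ee_pos: [0.4273, -0.1987, 0.1508]
eef_rot: [0.791, 0.612, 0.001, 0.0]
ft_force: [0.9, 0.2, 0.3]
width: 0.0769
grip_force: 0.0
```

Request:
arm_command:
  steps:
    - {"slide": [0.001,-0.017,0],"rot": [0,0,-7.9],"grip": 1}
    - {"slide": [0.0013,-0.017,0],"rot": [0,0,-7.9],"grip": 1}
    - {"slide": [0.0013,-0.017,0],"rot": [0,0,-7.9],"grip": 1}
    - {"slide": [0.0013,-0.017,0],"rot": [0,0,-7.9],"grip": 1}
    - {"slide": [0.0013,-0.017,0],"rot": [0,0,-7.9],"grip": 1}
    - {"slide": [0.0013,-0.017,0],"rot": [0,0,-7.9],"grip": 1}
    - {"slide": [0.0013,-0.016,0],"rot": [0,0,-7.8],"grip": 1}
    - {"slide": [0,0,0],"rot": [0,0,0],"grip": 1}

```text
time: 32.85
ee_pos: [0.4355, -0.3173, 0.1488]
eef_rot: [0.984, 0.176, -0.0, 0.001]
ft_force: [0.1, -0.9, -0.5]
width: 0.0872
grip_force: 0.0
```

```bash
python3 - <<'E'
from h import *
import time
shot('wrist');s=tool();a=shot('wrist')
for n in('jar','rinse_cup'):
  for d in eyes.look_for(n,a)[:3]:
    b=d['bbox'];u=[(b[0]+b[2])/2,(b[1]+b[3])/2];print(n,np.round(b),round(d['conf'],2),w(a,u,.03)[0])
print(px(a,[.436,-.317,.041]))
t=shot('top')
A=cv2.resize(t['pixels'][140:300,130:440],(775,400),interpolation=cv2.INTER_CUBIC)[:,:480]
cv2.imwrite('pics/w10.png',cv2.cvtColor(np.hstack([a['pixels'][:400,100:420],A]),cv2.COLOR_RGB2BGR))
E
```

```text
TCP [ 0.4357 -0.3164  0.1487] yang -69.55790178918988 tilt [-0.0006  0.0003 -1.    ] F [-0.755   0.9465  0.458 ] w 0.08675117099338307 j7 -0.46061882865382175 t 32.9
jar [256. 170. 308. 223.] 0.68 [ 0.4388 -0.3181  0.03  ]
rinse_cup [235.  15. 313. 101.] 0.57 [ 0.561  -0.2644  0.03  ]
[279.7579 200.9642]
```

View pics/w10.png

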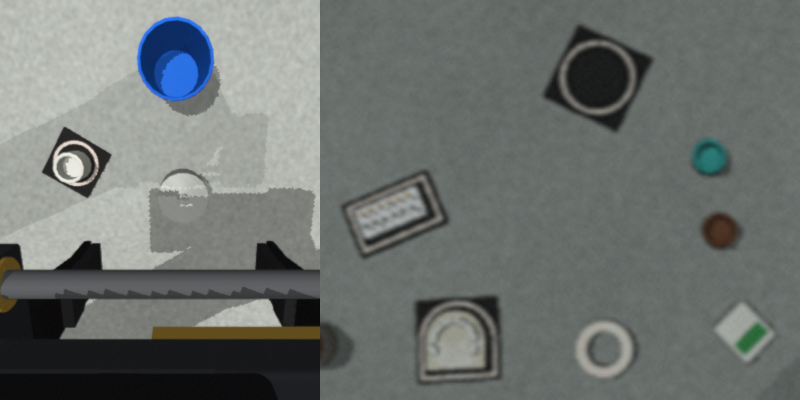

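Request:
arm_command:
  steps:
    - {"slide": [0.0033,-0.002,-0.03],"rot": [0,0,0],"grip": 1}
    - {"slide": [0,0,-0.04],"rot": [0,0,0],"grip": 1}
    - {"slide": [0,0,-0.04],"rot": [0,0,0],"grip": 1}
    - {"slide": [0,0,-0.03],"rot": [0,0,0],"grip": 1}
    - {"slide": [0,0,-0.018],"rot": [0,0,0],"grip": 1}
    - {"slide": [0,0,-0.01],"rot": [0,0,0],"grip": 1}
    - {"slide": [0,0,-0.0065],"rot": [0,0,0],"grip": 1}
    - {"slide": [0,0,0],"rot": [0,0,0],"grip": 1}

```text
time: 34.1
ee_pos: [0.4397, -0.3183, -0.0258]
eef_rot: [0.984, 0.177, 0.0, 0.0]
ft_force: [-0.1, 0.7, 0.5]
width: 0.0872
grip_force: 0.0
```

Request:
arm_command:
  steps:
    - {"slide": [0,0,0],"rot": [0,0,0],"grip": 0.85}
    - {"slide": [0,0,0],"rot": [0,0,0],"grip": 0.7}
    - {"slide": [0,0,0],"rot": [0,0,0],"grip": 0.5}
    - {"slide": [0,0,0],"rot": [0,0,0],"grip": 0.5}
    - {"slide": [0,0,0],"rot": [0,0,0],"grip": 0.5}
    - {"slide": [0,0,0],"rot": [0,0,0],"grip": 0.5}
    - {"slide": [0,0,0],"rot": [0,0,0],"grip": 0.5}
    - {"slide": [0,0,0],"rot": [0,0,0],"grip": 0.5}
  newtons: 35

```text
time: 35.1
ee_pos: [0.4395, -0.3183, -0.026]
eef_rot: [0.984, 0.177, 0.0, 0.0]
ft_force: [0.1, -1.1, 2.7]
width: 0.0504
grip_force: 34.7
```

Request:
arm_command:
  steps:
    - {"slide": [0,0,0.01],"rot": [0,0,0],"grip": 0.5}
    - {"slide": [0,0,0.03],"rot": [0,0,0],"grip": 0.5}
    - {"slide": [0,0,0.04],"rot": [0,0,0],"grip": 0.5}
    - {"slide": [0,0,0.04],"rot": [0,0,0],"grip": 0.5}
    - {"slide": [0.0095,0.016,0],"rot": [0,0,0],"grip": 0.5}
    - {"slide": [0.015,0.025,0],"rot": [0,0,0],"grip": 0.5}
    - {"slide": [0.02,0.033,0],"rot": [0,0,0],"grip": 0.5}
    - {"slide": [0.02,0.033,0],"rot": [0,0,0],"grip": 0.5}

```text
time: 36.1
ee_pos: [0.5041, -0.21, 0.0942]
eef_rot: [0.984, 0.177, -0.0, -0.0]
ft_force: [0.5, -0.7, -1.3]
width: 0.0506
grip_force: 34.8
```

Request:
arm_command:
  steps:
    - {"slide": [0.02,0.033,0],"rot": [0,0,0],"grip": 0.5}
    - {"slide": [0.02,0.033,0],"rot": [0,0,0],"grip": 0.5}
    - {"slide": [0.02,0.033,0],"rot": [0,0,0],"grip": 0.5}
    - {"slide": [0.02,0.033,0],"rot": [0,0,0],"grip": 0.5}
    - {"slide": [0.02,0.033,0],"rot": [0,0,0],"grip": 0.5}
    - {"slide": [0.02,0.033,0],"rot": [0,0,0],"grip": 0.5}
    - {"slide": [0.02,0.033,0],"rot": [0,0,0],"grip": 0.5}
    - {"slide": [0.02,0.033,0],"rot": [0,0,0],"grip": 0.5}

```text
time: 37.1
ee_pos: [0.664, 0.0541, 0.0941]
eef_rot: [0.984, 0.177, -0.0, 0.0]
ft_force: [0.5, 0.1, -1.4]
width: 0.0507
grip_force: 34.8
```

Request:
arm_command:
  steps:
    - {"slide": [0.01,0.016,0],"rot": [0,0,0],"grip": 0.5}
    - {"slide": [0.005,0.007,0],"rot": [0,0,0],"grip": 0.5}
    - {"slide": [0,0,0],"rot": [0,0,0],"grip": 0.5}
    - {"slide": [0,0,0],"rot": [0,0,0],"grip": 0.5}
    - {"slide": [0,0,0],"rot": [0,0,0],"grip": 0.5}
    - {"slide": [0,0,0],"rot": [0,0,0],"grip": 0.5}
    - {"slide": [0,0,0],"rot": [0,0,0],"grip": 0.5}
    - {"slide": [0,0,0],"rot": [0,0,0],"grip": 0.5}

```text
time: 38.1
ee_pos: [0.6789, 0.0758, 0.0939]
eef_rot: [0.984, 0.177, 0.0, 0.0]
ft_force: [-0.0, 0.0, -2.0]
width: 0.0507
grip_force: 34.8
```

Lower from .0939 to -.0213 (−.1152) and release.

Request:
arm_command:
  steps:
    - {"slide": [0,0,-0.03],"rot": [0,0,0],"grip": 0.5}
    - {"slide": [0,0,-0.03],"rot": [0,0,0],"grip": 0.5}
    - {"slide": [0,0,-0.03],"rot": [0,0,0],"grip": 0.5}
    - {"slide": [0,0,-0.015],"rot": [0,0,0],"grip": 0.5}
    - {"slide": [0,0,-0.006],"rot": [0,0,0],"grip": 0.5}
    - {"slide": [0,0,-0.003],"rot": [0,0,0],"grip": 0.5}
    - {"slide": [0,0,-0.0012],"rot": [0,0,0],"grip": 0.5}
    - {"slide": [0,0,0],"rot": [0,0,0],"grip": 0.5}

```text
time: 39.1
ee_pos: [0.6792, 0.0759, -0.0207]
eef_rot: [0.984, 0.177, 0.0, 0.0]
ft_force: [0.0, 0.8, -1.0]
width: 0.0506
grip_force: 34.8
```

Request:
arm_command:
  steps:
    - {"slide": [0,0,0],"rot": [0,0,0],"grip": 0.65}
    - {"slide": [0,0,0],"rot": [0,0,0],"grip": 0.85}
    - {"slide": [0,0,0],"rot": [0,0,0],"grip": 0.9}
    - {"slide": [0,0,0],"rot": [0,0,0],"grip": 0.9}
    - {"slide": [0,0,0.02],"rot": [0,0,0],"grip": 0.9}
    - {"slide": [0,0,0.04],"rot": [0,0,0],"grip": 0.9}
    - {"slide": [0,0,0.05],"rot": [0,0,0],"grip": 0.9}
    - {"slide": [0,0,0.05],"rot": [0,0,0],"grip": 0.9}

```text
time: 40.1
ee_pos: [0.6789, 0.0756, 0.1418]
eef_rot: [0.984, 0.177, 0.001, 0.0]
ft_force: [0.2, 0.8, 0.8]
width: 0.0783
grip_force: 0.0
```

Request:
arm_command:
  steps:
    - {"slide": [-0.01,0.003,0.02],"rot": [0,0,8.7],"grip": 0.9}
    - {"slide": [-0.018,0.006,0.02],"rot": [0,0,8.7],"grip": 0.9}
    - {"slide": [-0.018,0.006,0.01],"rot": [0,0,8.7],"grip": 0.9}
    - {"slide": [-0.018,0.006,0],"rot": [0,0,8.7],"grip": 0.9}
    - {"slide": [-0.018,0.006,0],"rot": [0,0,8.7],"grip": 0.9}
    - {"slide": [-0.018,0.006,0],"rot": [0,0,8.7],"grip": 0.9}
    - {"slide": [-0.018,0.006,0],"rot": [0,0,8.7],"grip": 0.9}
    - {"slide": [-0.018,0.006,0],"rot": [0,0,8.7],"grip": 0.9}

```text
time: 41.1
ee_pos: [0.5426, 0.1204, 0.1901]
eef_rot: [0.706, 0.708, 0.001, 0.0]
ft_force: [0.6, 0.3, -0.5]
width: 0.0784
grip_force: 0.0
```

```bash
python3 - <<'E'
from h import *
shot('wrist');s=tool();a=shot('wrist');im=a['pixels'].copy()
def cyl(c,r,z,col):
    P=[px(a,[c[0]+r*np.cos(t),c[1]+r*np.sin(t),z]) for t in np.linspace(0,6.3,40)]
    cv2.polylines(im,[np.int32(np.round(np.array(P)*8))],True,col,1,shift=3)
def poly(c,yaw,P,z,col):
    Q=[px(a,[*(np.array(c)+R.from_euler('z',yaw,degrees=True).as_matrix()[:2,:2]@q),z]) for q in np.array(P)]
    cv2.polylines(im,[np.int32(np.round(np.array(Q)*8))],True,col,1,shift=3)
cyl((.679,.0755),.0265,.045,(255,0,0))
B=[(-.03,-.014),(.03,-.014),(.03,.014),(-.03,.014)]
poly((.5502,.2627),-66.7,B,.028,(255,0,0)); poly((.5513,.2571),-66.7,B,.028,(0,0,255))
D=[(-.026,-.026),(-.026,.026)]+[(.026*np.sin(t),.026*np.cos(t)) for t in np.linspace(0,np.pi,20)]
poly((.4343,.202),3,D,.026,(255,0,0))
cv2.imwrite('pics/w11.png',cv2.cvtColor(cv2.resize(im[0:240],(800,343),interpolation=cv2.INTER_CUBIC),cv2.COLOR_RGB2BGR))
E
```

```text
TCP [0.541  0.1214 0.1901] yang 0.680428478605183 tilt [ 0.0015  0.0003 -1.    ] F [1.8283 0.9876 0.4727] w 0.07842148772920787 j7 -0.18282130677943373 t 41.15
```

View pics/w11.png

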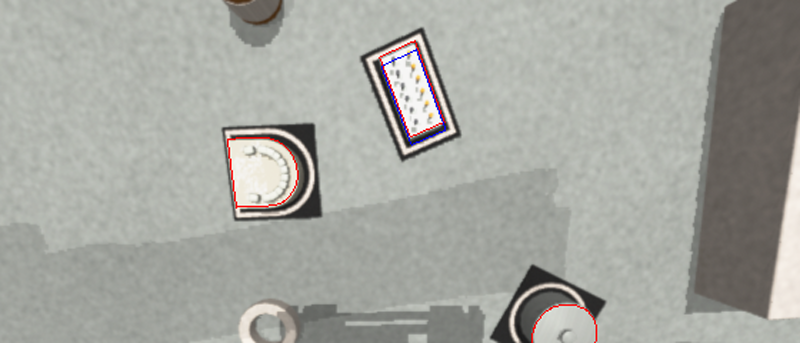

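```bash
python3 -c "
from h import *
print(order.close_job())"
```

```text
the job is handed in; nothing more can be done
None
```

The cast, bur block, jar and dish are each standing on their own mats, and the job is handed in; I never touched the cup or bottle. A final overlay confirmed the cast, block and jar are centred; the dish I judged only by eye in an earlier picture. The hand-in call did not return a verdict.

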